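# Put the laundry supplies back on their outlines

### The job

Tidy the dryer room counter: put the scrubbing brush, the tub, the soap box and the scoop each on the black mat that is printed with its own outline, standing upright and covering the outline squarely, the scoop's handle along the printed handle. Leave the roll of tape and the blue dish where they are.

Things in the scene. Friction and masses are not known exactly. Their poses are not given: they have to be found in the camera images.
- brush: wooden laundry scrubbing brush lying bristles down: block with rounded ends, 112 long (x) x 44 wide (y), its top at 37 mm (a 24 mm wide raised strip goes to 41 mm); the block fills heights 17 to 37 mm, white bristles below. Origin: centre of the underside; x along its length, z up; both ends alike. Grip it across its 44 mm width. About 0.11 kg.
- tub: round white tub of stain remover with a grey screw lid, 64 mm across the lid (heights 34 to 46 mm) and about 59 mm across the body below, 46 mm high. Origin: centre of the underside, z up. About 0.16 kg.
- carton: small rectangular cardboard box of soap with a pale paper band, 76 long (x) x 52 wide (y) x 34 high mm. Origin: centre of the underside; x along its length, z up; both ends alike. Grip it across its 52 mm width. About 0.15 kg.
- scoop: white plastic measuring scoop: an open round cup 48 mm across the rim (44 at the foot) and 34 mm high, with a flat handle 16 wide and 6 thick near rim height (heights 26 to 32 mm) that points along +x and ends 84 mm from the cup's axis. Origin: centre of the cup's underside, z up. Grip the cup across its y. About 0.05 kg. It stands stably on its cup.
- mat_brush: flat black rubber mat 130 (x) x 62 (y) mm, 4 mm thick, fixed to the counter, printed in white with a long outline with rounded ends, 118 x 50 mm, long along x, in its middle. Origin: middle of its underside (counter height); the print is at z = +4 mm. The brush belongs on it, either way round.
- mat_tub: flat black rubber mat 84 x 84 mm, 4 mm thick, fixed to the counter, printed in white with a disc of 70 mm diameter in its middle. Origin: middle of its underside (counter height); the print is at z = +4 mm. The tub belongs on it, turned anyhow.
- mat_carton: flat black rubber mat 96 (x) x 72 (y) mm, 4 mm thick, fixed to the counter, printed in white with a rectangle 82 x 58 mm, long along x, in its middle. Origin: middle of its underside (counter height); the print is at z = +4 mm. The soap box belongs on it, either way round.
- mat_scoop: flat black rubber mat 126 (x) x 66 (y) mm, 4 mm thick, fixed to the counter, printed in white with the scoop's outline: a disc of 54 mm diameter centred at x = -30 mm, and a handle 22 mm wide from it to x = +57 mm. Origin: middle of its underside (counter height); the print is at z = +4 mm. The scoop belongs on it: cup centred on the disc (30 mm from the origin towards -x), handle along +x.
- tape: bystander: small brown roll of tape lying flat, 56 mm across, 19 mm high, loose. Origin: centre of the underside. Leave it where it is.
- dish: bystander: small blue ceramic dish, 54 mm across, 28 mm high, loose. Origin: centre of the underside. Leave it where it is. (Not listed: a stack of brass tokens, 25 mm across and 14 high, among the things; jugs, bottles and boxes up to 0.23 m high at the left and right edges, boxes and trays up to 0.1 m at the far edge.)
Things that resemble listed ones, but are neither listed nor needed, are in the scene too. Leave any pink or turquoise look-alike of the tub alone.

How it is judged:
At the end, for the whole second after the job is handed in: Each thing rests upright (0.12 rad) and still on its own mat, within 14 mm of its outline's place (scoop: cup on the disc, handle on the handle); brush, box and scoop within 0.26 rad of the outline's direction; tape roll and dish within 30 mm of where they began (horizontal distance between brush and mat_brush below 0.014 m and angle between the x axis of brush and the x axis of mat_brush, either way round below 0.26 rad and angle between each of brush, tub, carton, scoop's own z axis and vertical below 0.12 rad and z of brush in the frame of mat_brush between 0.001 and 0.008 m and linear speed of each of brush, tub, carton, scoop below 0.02 m/s and angular speed of each of brush, tub, carton, scoop below 0.2 rad/s and horizontal distance between tub and mat_tub below 0.014 m and z of tub in the frame of mat_tub between 0.001 and 0.008 m and horizontal distance between carton and mat_carton below 0.014 m and angle between the x axis of carton and the x axis of mat_carton, either way round below 0.26 rad and z of carton in the frame of mat_carton between 0.001 and 0.008 m and x of scoop in the frame of mat_scoop between -0.044 and -0.016 m and y of scoop in the frame of mat_scoop between -0.014 and 0.014 m and x of mat_scoop in the frame of scoop above 0 m and angle between the x axis of scoop and the x axis of mat_scoop, either way round below 0.26 rad and z of scoop in the frame of mat_scoop between 0.001 and 0.008 m and distance of each of tape, dish from where it was at the start of the episode below 0.03 m); the robot touches nothing.
It fails at once if the roll of tape was pushed more than 30 mm from its place (distance of tape from where it was at the start of the episode above 0.03 m).
It fails at once if the blue dish was pushed more than 30 mm from its place (distance of dish from where it was at the start of the episode above 0.03 m).
It also fails if it takes over 112 s, if anything falls off the work surface, if the arm or the gripper's body presses on something with over 40 N, if the wrist force passes 120 N, or if a joint passes its speed limit or range.

### The arm

A 6-joint arm with a two-finger parallel gripper is mounted at the origin on the work surface. World frame = base frame: x ahead of the robot, y to its left, z up, the work surface at z = 0. Lengths are in m, angles in rad, forces in N, time in s.
With the tool pointing down it reaches from about 0.375 to 0.9 m from the base axis. Payload 3.1 kg.
Tool frame: the origin (TCP) lies between the finger pads; the fingertips stand manip.nose_length ahead of it and the grasp point (between the pads) lies 5 mm behind it (manip.nose_length is the distance from the TCP to the fingertips, in m); z points along the fingers, y is the line along which they close (so a half turn about z gives the same grasp; the last joint's range is limited). The gripper opens to 85 mm and grips with 20 to 120 N. Pads are 22 mm wide; open, the fingers measure 114 mm over their backs; the gripper's body (76 mm by 85 mm) begins 54 mm behind the grasp point. The pads swing forward as they close: fully open they stand 13 mm farther back than shut.
Start: joints at [-1.393, 0.527, 1.433, -0, 1.181, -0.178], TCP at [0.218, -0.586, 0.245] pointing down, gripper open.
Joint ranges: [-3.08, 3.08], [-0.75, 2.2], [0.22, 2.44], [-1.43, 4.57], [0, 2.65], [-2.85, 2.85]. Speed limits (rad/s): [2.79, 2.79, 3.14, 3.14, 3.14, 3.14].

### API

Orientations are given as a unit quaternion [x, y, z, w].
In Python, from station import monitor, eyes, job, manip gives the robot as it stands.
- The arm moves only by the shell command python3 -m pendant 'ROWS' [FORCE]. ROWS is JSON, a list that holds one entry, the list of rows, each a list of 7 numbers: the shift along the tool's x, y, z as a fraction of full scale, then the turn, a rotation vector about the tool's x, y, z as a fraction of full scale, then the opening, from 0 (shut) to 1 (fully open). A call has 1 to 20 rows; each row shifts and turns the commanded pose from where the row before left it, along the tool's axes as they then stand; what a row does not reach is not made up. Full scale, the value 1, is 800 mm for a shift and 0.12 rad for a turn. A row lasts 1/10 s, in which the tool goes at most 50 mm and 8.59 degrees, less where a joint would pass 70% of its speed; a pose out of reach is approached as far as the arm can. A call with a number of a shift or a turn outside -1 to 1 is refused whole. A call with a gripper value outside its range is refused whole. The fingers move at their own pace and stop on an object; FORCE is the grip in N (left out, the last holds). Time passes only in rows, so rows that do not move let the fingers close. It gives the time, the measured TCP pose, the force, the opening and the grip force at its end, in the units of the state.
- monitor.sense(): the state, without advancing time (a new reading comes with each control period).
- eyes.snapshot(name): name is "side" or "top" or "wrist"; returns a dict with "pixels" (480x640x3 uint8, red, green, blue), "depth" (480x640 float32, m along the optical axis (not along the pixel's ray), 0 where there is no reading), "intrinsics" (3x3 intrinsics, pixels), "k1" (the pictures are not rectified: a ray, as slopes to the right and down, at radius r is drawn at 1 + k1 r^2 times it, then the intrinsics apply), "eye" and "attitude" of the camera in the world. Camera axes: x right, y down, z forward; pixel columns grow to the right and rows downward; lengths in m; the calibration is good to about 2 mm. A picture is of the moment at which its call begins.
- job.sign_off(): hands the job in; it is judged then, once.
The state is a dict: "t": time; "q": joint angles; "qd": joint speeds; "tau": joint torques, N m; "tcp_pos": TCP position; "tool_rot": TCP orientation; "force": force on the tool from outside, world axes, zero at the start; "ft_torque": the same for the moment, N m; "finger_gap": opening from 0.0 (shut) to 1.0 (fully open); "gripper_force": force on a finger pad.
Only numpy, scipy, OpenCV 4.12 (cv2) and the standard library are available. Lean on these libraries where they do the work, as an engineer would, in place of code of your own. Each camera call takes 0.05 s, during which the arm holds its last target. There are 200 camera calls.

## Working session

There is one attempt and no reset: what is moved stays moved. The work goes in short steps, Python scripts to look and compute and a shell command to move; the robot and the scene stay as the last step left them, time stands still between calls to the robot, and variables do not carry over. Pictures are saved under pics/ and viewed, at most 14 in all, crops included, and the job is handed in when it is done.

```bash
mkdir -p pics; ls; python3 - <<'E'
from station import monitor, eyes, job, manip
import cv2,numpy as np
s=monitor.sense();print({k:np.round(v,3) for k,v in s.items()},manip.nose_length)
for n in("top","side"):
    d=eyes.snapshot(n);cv2.imwrite(f"pics/{n}0.png",d["pixels"][...,::-1]);np.savez(f"{n}0.npz",**d)
    print(n,d["intrinsics"],d["k1"],d["eye"],d["attitude"])
E
```

```text
pics
{'t': np.float64(0.0), 'q': array([-1.393,  0.528,  1.434, -0.   ,  1.181, -0.179]), 'qd': array([-0.002, -0.   ,  0.001, -0.   ,  0.001,  0.001]), 'tau': array([-0.0000e+00, -4.4235e+01, -1.7803e+01, -0.0000e+00,  8.0000e-03,
        0.0000e+00]), 'tcp_pos': array([ 0.218, -0.585,  0.244]), 'tool_rot': array([ 0.984,  0.177, -0.   , -0.001]), 'force': array([ 0.105, -0.021,  0.948]), 'ft_torque': array([0.009, 0.033, 0.043]), 'gripper_force': np.float64(0.0), 'finger_gap': np.float64(1.006)} 0.014
top [[438.05792216   0.         318.3451394 ]
 [  0.         438.05792216 238.95091164]
 [  0.           0.           1.        ]] -0.0454132191892016 [ 0.39866483 -0.04113481  1.01894868] [ 0.7102792  -0.70089595  0.03790113 -0.05302672]
side [[536.13220774   0.         328.86691704]
 [  0.         536.13220774 242.49023195]
 [  0.           0.           1.        ]] -0.0564469112445998 [0.11946501 0.83008216 0.6370763 ] [-0.20724655  0.85046031 -0.47202659  0.10467581]
```

View pics/top0.png

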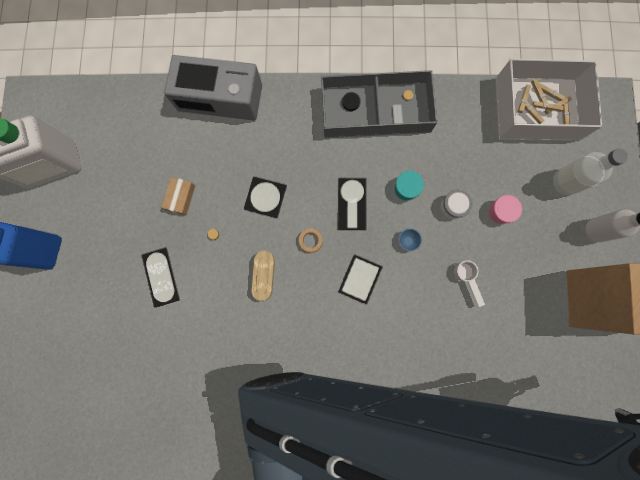

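View pics/side0.png

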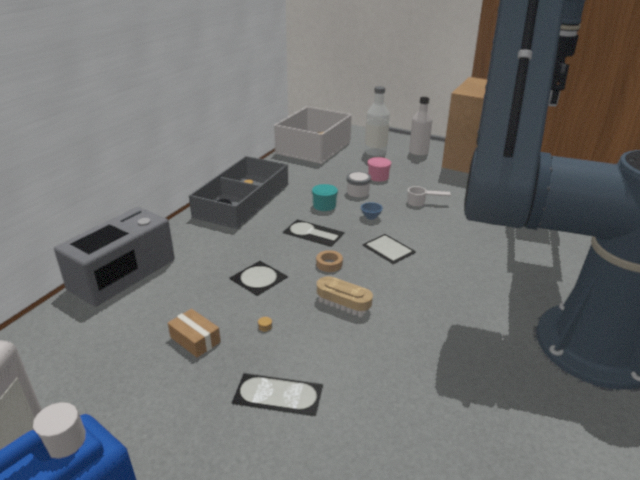

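The top view shows the brush at (262,276), soap box (178,196), scoop (468,275) and their mats: brush (160,277), tub (265,197), soap box (360,279), scoop (352,203).
Tub candidates: turquoise (409,185), white with grey lid (457,204), pink (508,209). The one at (457,204) fits because of its white body and grey lid, and I'll confirm it in a crop.

```bash
cat > h.py <<'E'
import numpy as np,cv2
from scipy.spatial.transform import Rotation as R
def ray(d,uv,z):
    """pixels (N,2) -> world points on plane(s) z"""
    K=d["intrinsics"];k=float(d["k1"])
    uv=np.asarray(uv,float).reshape(-1,1,2)
    n=cv2.undistortPoints(uv,K,np.array([k,0,0,0,0.])).reshape(-1,2)
    v=R.from_quat(d["attitude"]).apply(np.c_[n,np.ones(len(n))])
    e=np.asarray(d["eye"]);return e+v*((z-e[2])/v[:,2])[:,None]
def blob(d,mask,near,z,mina=30):
    """contour nearest pixel -> world centroid, rect angle of long side, sizes"""
    cs,_=cv2.findContours(mask.astype(np.uint8),cv2.RETR_EXTERNAL,cv2.CHAIN_APPROX_NONE)
    cs=[c for c in cs if cv2.contourArea(c)>mina]
    c=min(cs,key=lambda c:np.hypot(*(c.reshape(-1,2).mean(0)-near)))
    P=ray(d,c.reshape(-1,2),z)[:,:2]
    (cx,cy),(w,h),a=cv2.minAreaRect((P*1000).astype(np.float32))
    if w<h:w,h,a=h,w,a+90
    a=(np.radians(a)+np.pi/2)%np.pi-np.pi/2
    return np.round([cx,cy,w,h],1),round(a,3),P
E
python3 - <<'E'
from h import *
d=dict(np.load("top0.npz"));im=d["pixels"];hsv=cv2.cvtColor(im,cv2.COLOR_RGB2HSV)
H,S,V=[hsv[...,i].astype(int) for i in range(3)]
white=(V>165)&(S<50); black=V<60; wood=(S>70)&(H>8)&(H<28)
for n,m,p,z in [("mat_brush",white,(160,277),.004),("mat_tub",white,(265,197),.004),("mat_carton",white,(360,279),.004),("mat_scoop",white,(352,203),.004),
 ("b:brush",black,(160,277),.004),("b:tub",black,(265,197),.004),("b:carton",black,(360,279),.004),("b:scoop",black,(352,203),.004),
 ("brush",wood,(262,276),.037),("carton",(S>50)&(H<28)|white,(178,196),.034),("tub",(V>120)&(S<40),(457,204),.046),("scoop",white,(468,275),.034),("tape",wood,(310,240),.019),("dish",(H>95)&(H<125)&(S>80),(409,240),.028)]:
    r=blob(d,m,p,z);print(n,*r[:2])
cv2.imwrite("pics/crop1.png",cv2.resize(im[160:320,380:540,::-1],None,fx=3.7,fy=3.7,interpolation=cv2.INTER_CUBIC))
from station import eyes
w=eyes.snapshot("wrist");cv2.imwrite("pics/w0.png",w["pixels"][...,::-1]);print(w["intrinsics"],w["k1"],w["eye"],R.from_quat(w["attitude"]).as_matrix())
E
```

```text
mat_brush [436.3 352.5 115.8  48.7] 0.303
mat_tub [630.1 109.9  66.9  65.7] -1.544
mat_carton [ 438.1 -116.    79.9   56.2] -0.397
mat_scoop [615.5 -96.8 108.3  52.1] 0.01
b:brush [435.5 351.5 128.9  60. ] 0.304
b:tub [629.2 110.7  83.1  83. ] -0.258
b:carton [ 437.9 -115.2   94.5   70.6] -0.397
b:scoop [615.4 -95.3 122.9  63.9] 0.0
brush [441.7 104.8 110.5  46. ] -0.05
carton [623.7 309.2  79.7  63.1] -0.231
tub [ 556.6   -6.  1601.8 1146.8] -1.569
scoop [ 431.8 -367.8  106.3   46. ] 0.448
tape [ 5.248e+02 -2.000e-01  5.550e+01  5.410e+01] -0.765
dish [ 528.1 -226.5   48.2   48. ] 0.012
[[339.76353714   0.         316.21607948]
 [  0.         339.76353714 237.44726951]
 [  0.           0.           1.        ]] 0.004071054738649967 [ 0.29443005 -0.55670356  0.3723958 ] [[ 0.3477738  -0.88804708 -0.30070878]
 [-0.93757689 -0.32998959 -0.10980187]
 [-0.00172153  0.32012382 -0.94737415]]
```

View pics/crop1.png

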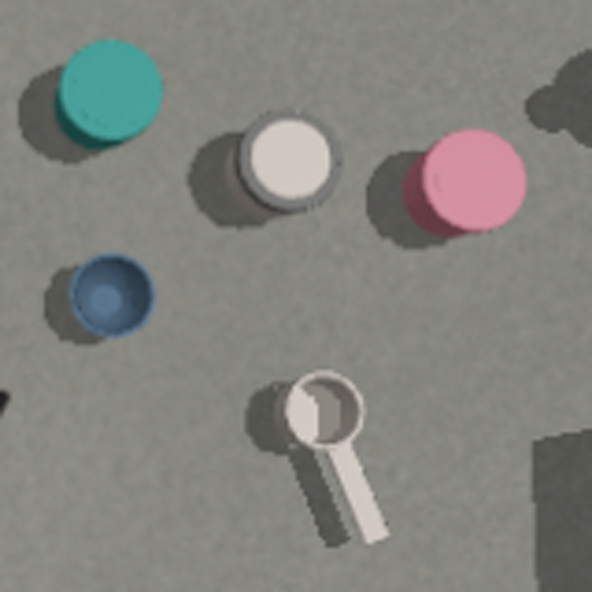

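View pics/w0.png

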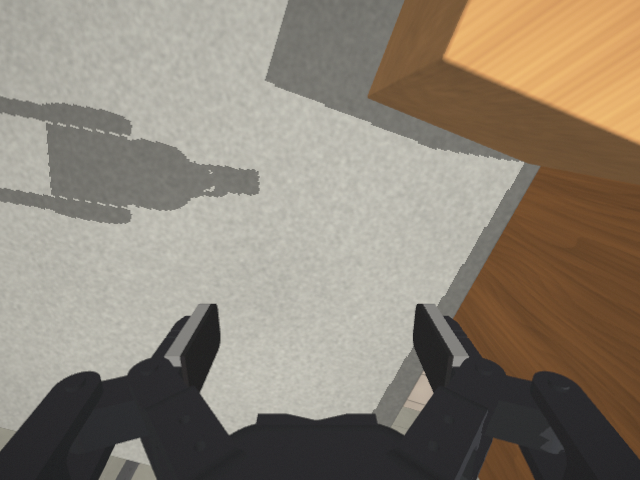

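The crop confirms the tub is the white one with the grey lid (crop (290,158)), with the turquoise and pink look-alikes on either side. The wrist view shows the tall box ahead of the gripper at upper right, so I move sideways (+y) first, then to the scoop.

```bash
python3 -m pendant '[[[0.016,-0.044,0,0,0,0,1],[0.016,-0.044,0,0,0,0,1],[0.016,-0.044,0,0,0,0,1],[0.016,-0.044,0,0,0,0,1],[0.0454,0.0016,0.008,0,0,0,1],[0.0454,0.0016,0.008,0,0,0,1],[0.0454,0.0016,0.008,0,0,0,1],[0.0454,0.0016,0.008,0,0,0,1],[0.0454,0.0016,0.008,0,0,0,1],[0.0454,0.0016,0.008,0,0,0,1],[0.0454,0.0016,0.008,0,0,-0.77,1],[0,0,0,0,0,0,1],[0,0,0,0,0,0,1]]]'
cat >> h.py <<'E'
def look(name):
    from station import eyes
    w=eyes.snapshot("wrist");cv2.imwrite(f"pics/{name}.png",w["pixels"][...,::-1]);np.savez(name,**w);return w
def hsv(d):
    h=cv2.cvtColor(d["pixels"],cv2.COLOR_RGB2HSV);return [h[...,i].astype(int) for i in range(3)]
def go(x,y,z,psi):
    """print shift in tool axes, fraction of full scale, and turn (mm, m in)"""
    from station import monitor
    s=monitor.sense();p=s["tcp_pos"]*1000;M=R.from_quat(s["tool_rot"]).as_matrix()
    yaw=np.arctan2(M[1,0],M[0,0]);t=-((psi-yaw+np.pi/2)%np.pi-np.pi/2)
    D=M.T@(np.array([x,y,z])-p)/800
    print("t",round(float(s["t"]),2),"tcp",np.round(p,1),"yaw",round(yaw,3),"shift",np.round(D,4),"turn",round(t/.12,2))
E
python3 - <<'E'
from h import *
d=look("w1");go(459,-355,200,.448)
E
```

```text
t: 1.45
tcp_pos: [0.4583, -0.3551, 0.1999]
tool_rot: [0.975, 0.223, -0.001, -0.001]
force: [-0.5, 0.3, 0.0]
finger_gap: 1.001
gripper_force: 0.0
t 1.5 tcp [ 457.6 -355.5  200.2] yaw 0.448 shift [0.0018 0.0001 0.0002] turn 0.0
```

View pics/w1.png

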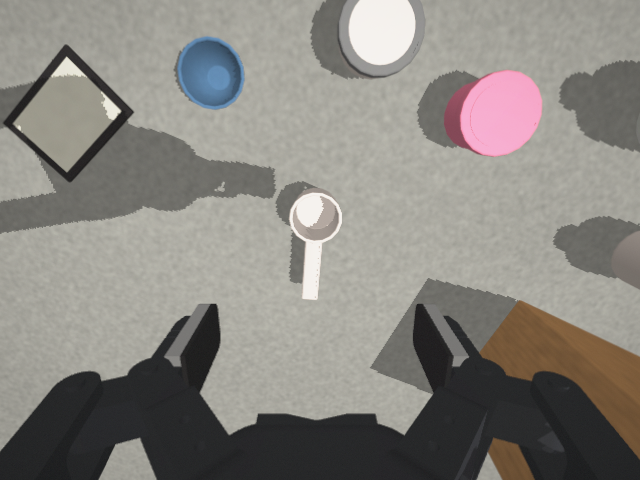

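The scoop is right under the tool: cup rim centre about (316,217), handle end about (311,298). I'll measure it precisely, with the rim at z=34 mm and the handle top at 32 mm.

```bash
python3 - <<'E'
from h import *
d=dict(np.load("w1.npz"));H,S,V=hsv(d)
r,a,P=blob(d,(V>200)&(S<40),(315,245),.033);print(r,a)
P=P*1000;u=np.array([-np.cos(a),-np.sin(a)]);s=P@u
cup=P[s<s.min()+44];(c,rad)=cv2.minEnclosingCircle(cup.astype(np.float32));print("cup",c,rad)
hp=P[(s>s.min()+60)];hc=(hp.max(0)+hp.min(0))/2
(q,_,_)=cv2.minAreaRect(hp.astype(np.float32));v=np.array(q)-c;print("handle dir",np.arctan2(-v[1],-v[0]))
go(c[0],c[1],24,np.arctan2(-v[1],-v[0]))
# tub lid: outer
r=blob(d,(V>220)&(S<40),(382,27),.046);print("tub lid disc",r[:2])
E
```

```text
[ 431.8 -366.9  104.7   46.8] 0.472
cup (458.2857666015625, -353.5625) 23.9293212890625
handle dir 0.37845583276201666
t 1.5 tcp [ 457.6 -355.5  200.2] yaw 0.448 shift [ 0.002  -0.0016  0.2202] turn 0.58
tub lid disc (array([ 607.8, -335. ,   47.3,   40.6]), np.float64(-1.123))
```

```bash
python3 -m pendant '[[[0.002,-0.0016,0.02,0,0,0.53,1],[0,0,0.05,0,0,0,1],[0,0,0.05,0,0,0,1],[0,0,0.05,0,0,0,1],[0,0,0.05,0,0,0,1],[0,0,0,0,0,0,1],[0,0,0,0,0,0,0],[0,0,0,0,0,0,0],[0,0,0,0,0,0,0],[0,0,0,0,0,0,0],[0,0,0,0,0,0,0],[0,0,0,0,0,0,0]]]' 25; python3 - <<'E'
from h import *
d=dict(np.load("top0.npz"));H,S,V=hsv(d)
# scoop mat: use black mat outline for centre+angle; disc is on +x(world) side, handle to -x
r,a,P=blob(d,(V<60),(352,203),.004);print(r,a)
c=r[:2]+30*np.array([np.cos(a),np.sin(a)]);print("target",c);go(c[0],c[1],150,a)
r=blob(d,(V>190)&(S<40),(457,204),.046);print("tub",r[:2])
E
```

```text
t: 2.7
tcp_pos: [0.46, -0.3555, 0.0276]
tool_rot: [0.982, 0.191, 0.001, 0.002]
force: [-2.1, -0.9, 6.4]
finger_gap: 0.55
gripper_force: 25.4
[615.4 -95.3 122.9  63.9] 0.0
target [645.4 -95.3]
t 2.7 tcp [ 460.  -355.5   27.6] yaw 0.385 shift [ 0.3372 -0.2137 -0.1537] turn 3.21
tub (array([ 610.8, -334.5,   44.7,   44.4]), np.float64(-0.787))
```

```bash
python3 -m pendant '[[[0,0,-0.04,0,0,0,0],[0,0,-0.05,0,0,0,0],[0,0,-0.06,0,0,0,0],[0.0421,-0.0267,0,0,0,0,0],[0.0421,-0.0267,0,0,0,0,0],[0.0421,-0.0267,0,0,0,0,0],[0.0421,-0.0267,0,0,0,0,0],[0.0421,-0.0267,0,0,0,0,0],[0.0421,-0.0267,0,0,0,0,0],[0.0421,-0.0267,0,0,0,0,0],[0.0421,-0.0267,0,0,0,0,0],[0,0,0,0,0,0.8,0],[0,0,0,0,0,0.8,0],[0,0,0,0,0,0.8,0],[0,0,0,0,0,0.8,0],[0,0,0,0,0,0,0]]]'; python3 - <<'E'
from h import *
d=look("w2");go(645.4,-96,30,0.005)
E
```

```text
t: 4.3
tcp_pos: [0.6449, -0.0943, 0.1461]
tool_rot: [1.0, 0.001, 0.001, 0.0]
force: [0.2, -0.7, -0.9]
finger_gap: 0.547
gripper_force: 26.1
t 4.35 tcp [644.9 -94.4 145.9] yaw 0.003 shift [0.0004 0.0019 0.1449] turn -0.02
```

View pics/w2.png

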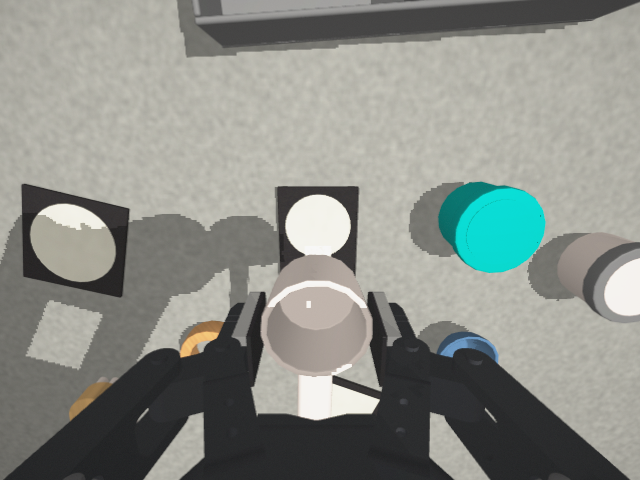

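```bash
python3 - <<'E'
from h import *
d=dict(np.load("w2.npz"));H,S,V=hsv(d)
print("rim",ray(d,[(316,282),(316,374)],.1525)*1000)
r,a,P=blob(d,(V>225)&(S<40),(318,222),.004);P*=1000
P=P[P[:,0]>P[:,0].max()-30]
A=np.c_[2*P,np.ones(len(P))];s=np.linalg.lstsq(A,(P**2).sum(1),rcond=None)[0];print("disc",s[:2],np.sqrt(s[2]+s[0]**2+s[1]**2))
print("mat corners",ray(d,[(277,187),(357.5,187)],.004)*1000)
r,a,P=blob(d,(V>110)&(S<60)&(cv2.rectangle(np.zeros(V.shape,np.uint8),(30,200),(116,285),1,-1)>0),(73,243),.004);print("tubmat",r,a)
E
```

```text
rim [[667.10911477 -94.17119464 152.5       ]
 [622.80121901 -94.18501488 152.5       ]]
disc [645.67735956 -95.56896029] 26.258378307476544
mat corners [[ 678.3198796   -63.03873456    4.        ]
 [ 678.34341916 -127.35988984    4.        ]]
tubmat [630.  110.4  69.6  69.4] -0.528
```

```bash
python3 -m pendant '[[[0.001,0.0015,0.05,0,0,0,0],[0,0,0.05,0,0,0,0],[0,0,0.03,0,0,0,0],[0,0,0.0115,0,0,0,0],[0,0,0,0,0,0,0],[0,0,0,0,0,0,0.9],[0,0,0,0,0,0,1],[0,0,0,0,0,0,1],[0,0,0,0,0,0,1],[0,0,-0.03,0,0,0,1],[0,0,-0.06,0,0,0,1],[0,0,-0.06,0,0,0,1]]]'; python3 - <<'E'
from h import *
d=look("w3");go(611,-334.5,170,0.864)
E
```

```text
t: 5.55
tcp_pos: [0.6446, -0.0955, 0.1516]
tool_rot: [1.0, 0.0, -0.001, -0.0]
force: [1.0, -0.1, -0.0]
finger_gap: 1.002
gripper_force: 0.0
t 5.6 tcp [650.  -97.  161.5] yaw 0.001 shift [-0.049   0.2969 -0.01  ] turn -7.19
```

View pics/w3.png

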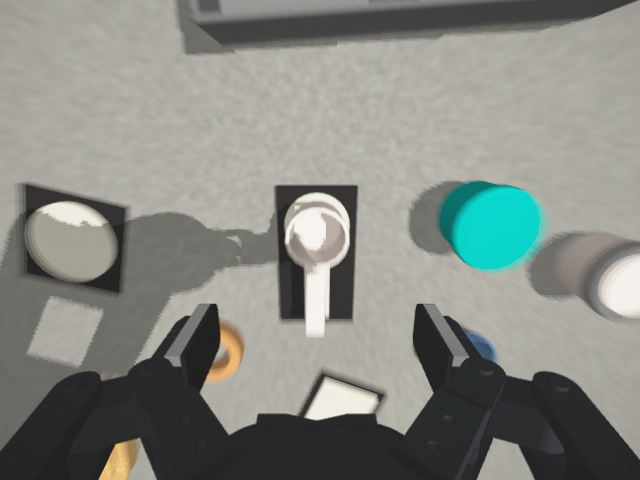

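The scoop stands on its mat, cup over the disc (318,235) and handle straight along the print. On to the tub.

```bash
python3 -m pendant '[[[-0.0072,0.0498,-0.0036,0,0,0,1],[-0.0072,0.0498,-0.0036,0,0,0,1],[-0.0072,0.0498,-0.0036,0,0,0,1],[-0.0072,0.0498,-0.0036,0,0,0,1],[-0.0072,0.0498,-0.0036,0,0,0,1],[-0.0072,0.0498,-0.0036,0,0,0,1],[0,0,0,0,0,-0.9,1],[0,0,0,0,0,-0.9,1],[0,0,0,0,0,-0.9,1],[0,0,0,0,0,-0.9,1],[0,0,0,0,0,-0.9,1],[0,0,0,0,0,-0.9,1],[0,0,0,0,0,-0.9,1],[0,0,0,0,0,-0.9,1],[0,0,0,0,0,0,1],[0,0,0,0,0,0,1],[0,0,0,0,0,0,1]]]'; python3 - <<'E'
from h import *
d=look("w4");H,S,V=hsv(d)
r,a,P=blob(d,(V>200)&(S<40)&(np.arange(480)<300)[:,None],(316,210),.046);print(r,a)
go(r[0],r[1],36,0.864)
E
```

```text
t: 7.3
tcp_pos: [0.611, -0.3347, 0.1685]
tool_rot: [0.908, 0.418, -0.0, -0.0]
force: [0.9, -0.4, -0.8]
finger_gap: 1.004
gripper_force: 0.0
[ 611.  -333.2   47.5   47.2] -0.708
t 7.35 tcp [ 611.  -334.8  168.6] yaw 0.864 shift [ 0.0015 -0.0013  0.1657] turn -0.0
```

View pics/w4.png

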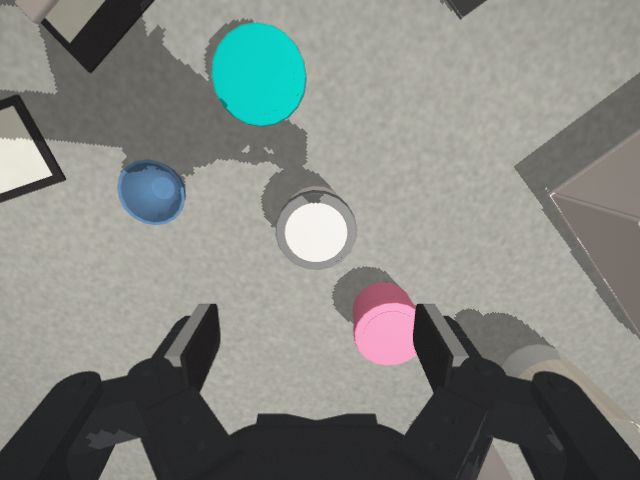

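The grey-lid tub is centred at (316,230), pink at (387,323) clear of the right finger, dish at (152,192) clear.

```bash
python3 -m pendant '[[[0.0015,-0.0013,0.04,0,0,0,1],[0,0,0.05,0,0,0,1],[0,0,0.05,0,0,0,1],[0,0,0.0257,0,0,0,1],[0,0,0,0,0,0,1],[0,0,0,0,0,0,0],[0,0,0,0,0,0,0],[0,0,0,0,0,0,0],[0,0,0,0,0,0,0],[0,0,0,0,0,0,0]]]' 40; python3 - <<'E'
from h import *
go(630,110.3,150,0.864)
E
```

```text
t: 8.35
tcp_pos: [0.6122, -0.3341, 0.0381]
tool_rot: [0.908, 0.419, 0.001, 0.002]
force: [1.0, -0.1, 5.5]
finger_gap: 0.735
gripper_force: 44.6
t 8.35 tcp [ 612.2 -334.1   38.1] yaw 0.865 shift [ 0.437 -0.343 -0.141] turn 0.0
```

```bash
python3 -m pendant '[[[0,0,-0.04,0,0,0,0],[0,0,-0.05,0,0,0,0],[0,0,-0.05,0,0,0,0],[0.0437,-0.0343,0,0,0,0,0],[0.0437,-0.0343,0,0,0,0,0],[0.0437,-0.0343,0,0,0,0,0],[0.0437,-0.0343,0,0,0,0,0],[0.0437,-0.0343,0,0,0,0,0],[0.0437,-0.0343,0,0,0,0,0],[0.0437,-0.0343,0,0,0,0,0],[0.0437,-0.0343,0,0,0,0,0],[0.0437,-0.0343,0,0,0,0,0],[0.0437,-0.0343,0,0,0,0,0],[0,0,0,0,0,0,0],[0,0,0,0,0,0,0]]]'; python3 - <<'E'
from h import *
go(630,110.3,42.5,0.864)
E
```

```text
t: 9.85
tcp_pos: [0.6284, 0.1122, 0.1477]
tool_rot: [0.907, 0.42, -0.001, 0.0]
force: [-0.8, -0.5, -1.5]
finger_gap: 0.73
gripper_force: 44.9
t 9.85 tcp [628.4 112.2 147.7] yaw 0.868 shift [-0.0004  0.0031  0.1315] turn 0.03
```

```bash
python3 -m pendant '[[[0,0.003,0.05,0,0,0,0],[0,0,0.05,0,0,0,0],[0,0,0.0315,0,0,0,0],[0,0,0,0,0,0,0],[0,0,0,0,0,0,1],[0,0,0,0,0,0,1],[0,0,0,0,0,0,1],[0,0,0,0,0,0,1],[0,0,-0.03,0,0,0,1],[0,0,-0.05,0,0,0,1],[0,0,-0.058,0,0,0,1],[0,0,-0.058,0,0,0,1]]]' 
python3 -m pendant '[[[-0.0316,-0.0349,0,0,0,0,1],[-0.0316,-0.0349,0,0,0,0,1],[-0.0316,-0.0349,0,0,0,0,1],[-0.0316,-0.0349,0,0,0,0,1],[-0.0316,-0.0349,0,0,0,0,1],[0,0,0,0,0,0.95,1],[0,0,0,0,0,0.95,1],[0,0,0,0,0,0.95,1],[0,0,0,0,0,0.95,1],[0,0,0,0,0,0.95,1],[0,0,0,0,0,0.95,1],[0,0,0,0,0,0.95,1],[0,0,0,0,0,0.95,1],[0,0,0,0,0,0,1],[0,0,0,0,0,0,1]]]' ;python3 - <<'E'
from h import *
d=look("w5");H,S,V=hsv(d)
r,a,P=blob(d,(S>70)&(H>8)&(H<28),(316,210),.037,1000);print(r,a)
go(r[0],r[1],22,a)
E
```

```text
t: 11.05
tcp_pos: [0.6306, 0.1094, 0.2015]
tool_rot: [0.908, 0.419, -0.0, -0.0]
force: [0.5, -0.8, 0.2]
finger_gap: 1.005
gripper_force: 0.0
t: 12.55
tcp_pos: [0.4428, 0.1038, 0.2]
tool_rot: [1.0, -0.022, 0.0, 0.0]
force: [-0.1, 0.3, -0.1]
finger_gap: 1.0
gripper_force: 0.0
[443.7 106.6 112.8  44.5] -0.054
t 12.6 tcp [442.8 103.8 199.9] yaw -0.045 shift [ 0.0009 -0.0036  0.2224] turn 0.07
```

View pics/w5.png

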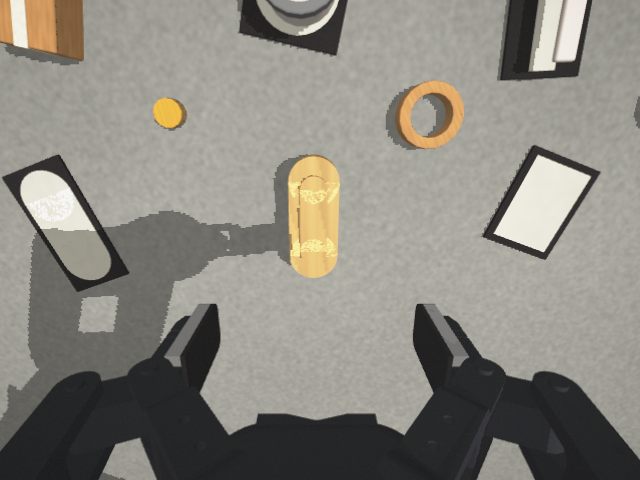

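Brush at (315,217), aligned; the tub stands on its disc at top (293,10). Gripping.

```bash
python3 -m pendant '[[[0.0009,-0.0036,0.05,0,0,0.07,1],[0,0,0.055,0,0,0,1],[0,0,0.055,0,0,0,1],[0,0,0.045,0,0,0,1],[0,0,0.0174,0,0,0,1],[0,0,0,0,0,0,1],[0,0,0,0,0,0,0],[0,0,0,0,0,0,0],[0,0,0,0,0,0,0],[0,0,0,0,0,0,0],[0,0,0,0,0,0,0],[0,0,0,0,0,0,0]]]' 40; python3 - <<'E'
from h import *
d=dict(np.load("w5.npz"));H,S,V=hsv(d)
r,a,P=blob(d,V<45,(66,223),.004);print("black",r,a)
go(436,352,140,.303)
E
```

```text
t: 13.8
tcp_pos: [0.4444, 0.1066, 0.0231]
tool_rot: [1.0, -0.028, 0.001, -0.0]
force: [-0.3, 0.4, 7.4]
finger_gap: 0.507
gripper_force: 41.6
black [436.9 350.8 127.7  62.6] 0.302
t 13.8 tcp [444.4 106.6  23.1] yaw -0.055 shift [-0.0271 -0.3057 -0.1462] turn -2.99
```

```bash
python3 -m pendant '[[[0,0,-0.04,0,0,0,0],[0,0,-0.05,0,0,0,0],[0,0,-0.056,0,0,0,0],[-0.0045,-0.051,0,0,0,0,0],[-0.0045,-0.051,0,0,0,0,0],[-0.0045,-0.051,0,0,0,0,0],[-0.0045,-0.051,0,0,0,0,0],[-0.0045,-0.051,0,0,0,0,0],[-0.0045,-0.051,0,0,0,0,0],[0,0,0,0,0,-0.75,0],[0,0,0,0,0,-0.75,0],[0,0,0,0,0,-0.75,0],[0,0,0,0,0,-0.75,0],[0,0,0,0,0,0,0],[0,0,0,0,0,0,0]]]'; python3 - <<'E'
from h import *
go(436.5,351.5,28,.303)
E
```

```text
t: 15.3
tcp_pos: [0.4354, 0.3521, 0.1388]
tool_rot: [0.989, 0.151, 0.0, -0.0]
force: [-0.2, 1.2, -0.5]
finger_gap: 0.511
gripper_force: 41.4
t 15.3 tcp [435.4 352.1 138.8] yaw 0.302 shift [0.001  0.0011 0.1385] turn -0.01
```

```bash
python3 -m pendant '[[[0.001,0.001,0.05,0,0,0,0],[0,0,0.05,0,0,0,0],[0,0,0.0385,0,0,0,0],[0,0,0,0,0,0,0],[0,0,0,0,0,0,1],[0,0,0,0,0,0,1],[0,0,0,0,0,0,1],[0,0,0,0,0,0,1],[0,0,-0.04,0,0,0,1],[0,0,-0.058,0,0,0,1],[0,0,-0.058,0,0,0,1],[0,0,-0.058,0,0,0,1]]]' 
python3 -m pendant '[[[0.0412,0.0241,0,0,0,0,1],[0.0412,0.0241,0,0,0,0,1],[0.0412,0.0241,0,0,0,0,1],[0.0412,0.0241,0,0,0,0,1],[0.0412,0.0241,0,0,0,0,1],[0,0,0,0,0,0.89,1],[0,0,0,0,0,0.89,1],[0,0,0,0,0,0.89,1],[0,0,0,0,0,0.89,1],[0,0,0,0,0,0.89,1],[0,0,0,0,0,0,1],[0,0,0,0,0,0,1],[0,0,0,0,0,0,1]]]' ;python3 - <<'E'
from h import *
d=look("w6");H,S,V=hsv(d);np.save("hsv6",np.dstack([H,S,V]))
go(621,309,22,-.23)
E
```

```text
t: 16.5
tcp_pos: [0.4363, 0.3515, 0.201]
tool_rot: [0.988, 0.151, 0.0, -0.0]
force: [0.3, 0.1, 0.1]
finger_gap: 1.002
gripper_force: 0.0
t: 17.8
tcp_pos: [0.6227, 0.309, 0.1991]
tool_rot: [0.993, -0.114, 0.0, -0.0]
force: [0.9, -0.0, -0.3]
finger_gap: 0.998
gripper_force: 0.0
t 17.85 tcp [622.7 309.1 199.1] yaw -0.229 shift [-0.0021  0.0005  0.2213] turn 0.01
```

View pics/w6.png

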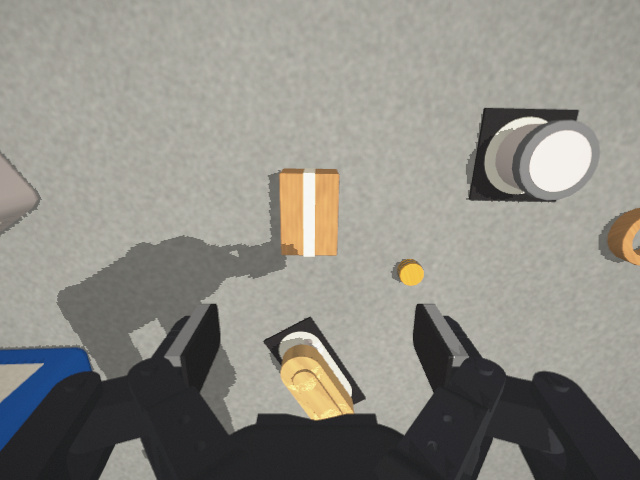

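Soap box top face spans about (280,173)–(338,255), the token stack at (411,272) stays clear of the right finger. The tub (right) and brush (below) stand on their mats.

```bash
python3 - <<'E'
from h import *
d=dict(np.load("w6.npz"));H,S,V=hsv(d);print(V[165:178,295],V[165:178,309],V[210,270:285])
m=((S>70)&(H<28)&(V>185)|(V>225))
r,a,P=blob(d,m,(309,214),.034,1000);print(r,a)
go(r[0],r[1],21,a)
E
```

```text
[170 170 172 158 141 142 142 144 183 223 227 228 228] [171 171 171 184 188 190 190 202 247 247 246 246 246] [112 112 113 114 114 115 115 114 113 123 173 226 231 229 230]
[626.9 314.6  76.4  51.2] -0.235
t 17.85 tcp [622.7 309.1 199.1] yaw -0.229 shift [ 0.0035 -0.0079  0.2226] turn 0.05
```

```bash
python3 -m pendant '[[[0.0035,-0.0079,0.05,0,0,0.05,1],[0,0,0.055,0,0,0,1],[0,0,0.055,0,0,0,1],[0,0,0.045,0,0,0,1],[0,0,0.0176,0,0,0,1],[0,0,0,0,0,0,1],[0,0,0,0,0,0,0],[0,0,0,0,0,0,0],[0,0,0,0,0,0,0],[0,0,0,0,0,0,0],[0,0,0,0,0,0,0],[0,0,0,0,0,0,0]]]' 40; python3 - <<'E'
from h import *
d=dict(np.load("w5.npz"));H,S,V=hsv(d)
for m in (V<45,V>200): print(blob(d,m,(542,203),.004)[:2])
go(438,-115.6,150,-.397)
E
```

```text
t: 19.05
tcp_pos: [0.6288, 0.3152, 0.0238]
tool_rot: [0.993, -0.118, 0.002, -0.001]
force: [1.0, 0.4, 6.4]
finger_gap: 0.599
gripper_force: 44.7
(array([452.3, -80.8,  93.1,   1.7]), np.float64(-0.398))
(array([ 438.2, -114.7,   81.7,   57.5]), np.float64(-0.396))
t 19.05 tcp [628.8 315.2  23.8] yaw -0.236 shift [-0.1055  0.5789 -0.1598] turn 1.34
```

```bash
python3 -m pendant '[[[0,0,-0.045,0,0,0,0],[0,0,-0.055,0,0,0,0],[0,0,-0.058,0,0,0,0],[-0.0088,0.0482,0,0,0,0,0],[-0.0088,0.0482,0,0,0,0,0],[-0.0088,0.0482,0,0,0,0,0],[-0.0088,0.0482,0,0,0,0,0],[-0.0088,0.0482,0,0,0,0,0],[-0.0088,0.0482,0,0,0,0,0],[-0.0088,0.0482,0,0,0,0,0],[-0.0088,0.0482,0,0,0,0,0],[-0.0088,0.0482,0,0,0,0,0],[-0.0088,0.0482,0,0,0,0,0],[-0.0088,0.0482,0,0,0,0,0],[-0.0088,0.0482,0,0,0,0,0],[0,0,0,0,0,0.67,0],[0,0,0,0,0,0.67,0],[0,0,0,0,0,0,0],[0,0,0,0,0,0,0]]]'; python3 - <<'E'
from h import *
go(438.1,-115.3,28.5,-.397)
E
```

```text
t: 20.95
tcp_pos: [0.4367, -0.1156, 0.1476]
tool_rot: [0.981, -0.196, 0.0, 0.0]
force: [0.3, 0.7, -1.3]
finger_gap: 0.597
gripper_force: 43.8
t 20.95 tcp [ 436.7 -115.6  147.6] yaw -0.395 shift [ 0.0014 -0.001   0.1488] turn 0.02
```

```bash
python3 -m pendant '[[[0.0014,-0.001,0.05,0,0,0,0],[0,0,0.055,0,0,0,0],[0,0,0.0435,0,0,0,0],[0,0,0,0,0,0,0],[0,0,0,0,0,0,1],[0,0,0,0,0,0,1],[0,0,0,0,0,0,1],[0,0,0,0,0,0,1],[0,0,-0.04,0,0,0,1],[0,0,-0.058,0,0,0,1],[0,0,-0.058,0,0,0,1],[0,0,-0.058,0,0,0,1]]]' 
python3 -m pendant '[[[0.0037,0.0493,0,0,0,0,1],[0.0037,0.0493,0,0,0,0,1],[0.0037,0.0493,0,0,0,0,1],[0.0037,0.0493,0,0,0,0,1],[0.0037,0.0493,0,0,0,0,1],[0.0037,0.0493,0,0,0,0,1],[0.0037,0.0493,0,0,0,0,1],[0.0037,0.0493,0,0,0,0,1],[0,0,0,0,0,0,1],[0,0,0,0,0,0,1]]]'; python3 - <<'E'
from h import *
from station import eyes
d=eyes.snapshot("top");np.savez("top1",**d);im=d["pixels"];H,S,V=hsv(d)
cv2.imwrite("pics/end.png",cv2.resize(im[150:340,110:450,::-1],None,fx=2.3,fy=2.3,interpolation=cv2.INTER_CUBIC))
s=eyes.snapshot("side");cv2.imwrite("pics/side1.png",s["pixels"][...,::-1])
w=(S>70)&(H>8)&(H<28)
for n,m,p,z in [("brush",w,(160,277),.041),("tape",w,(310,240),.019),("dish",(H>95)&(H<125)&(S>80),(409,240),.028)]:
    print(n,*blob(d,m,p,z)[:2])
E
```

```text
t: 22.15
tcp_pos: [0.4375, -0.115, 0.2019]
tool_rot: [0.98, -0.197, 0.0, 0.0]
force: [1.1, -0.5, -0.4]
finger_gap: 1.004
gripper_force: 0.0
t: 23.15
tcp_pos: [0.3373, -0.4157, 0.1999]
tool_rot: [0.98, -0.198, 0.0, -0.0]
force: [-0.1, 0.2, -0.2]
finger_gap: 0.999
gripper_force: 0.0
brush [434.6 348.2 114.3  49.8] 0.304
tape [525.3   0.7  54.7  54.7] -1.36
dish [ 528.1 -226.5   48.2   48. ] 0.012
```

View pics/end.png

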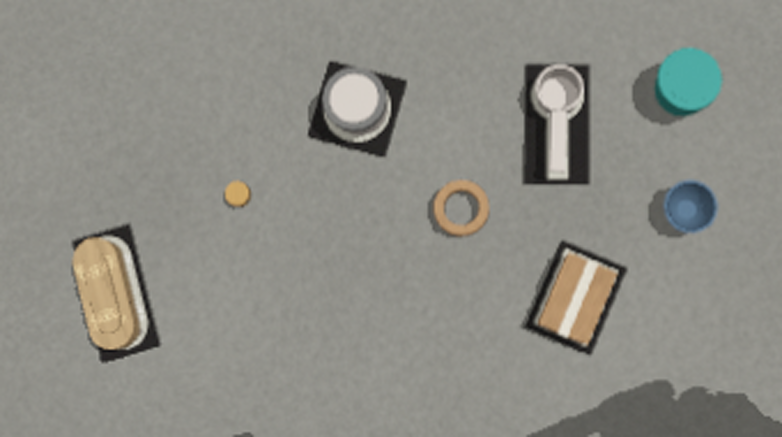

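View pics/side1.png

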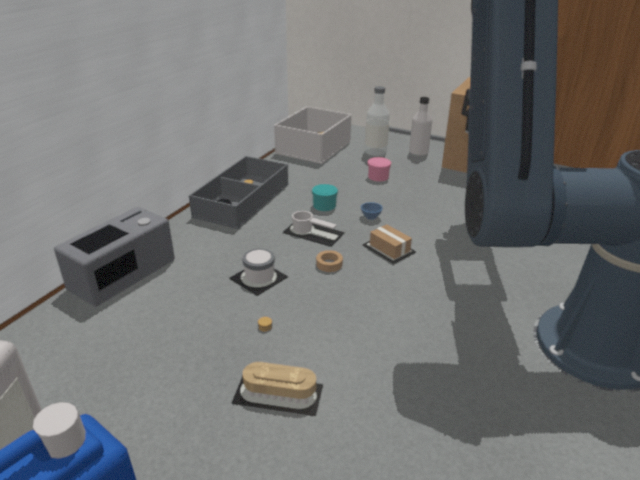

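All four stand upright on their mats in both views: brush, tub, scoop and soap box at crop (105,293), (355,105), (557,115) and (577,300). The offset of the brush and tub from their print is parallax. The tape moved about 1 mm and the dish not at all.

```bash
python3 -c "
from station import job
print(job.sign_off())"
```

```text
the job is handed in; nothing more can be done
None
```

The brush, tub, soap box and scoop each stand upright on their own mats, the tape roll and blue dish are where they began, and the job was handed in at about 23 s; no verdict was returned.

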